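# Lever the empty topping pan out of its well

## Task

Get the empty steel topping pan out of its snug well in the wooden topping station for washing. Press the orange paddle of the lifting lever slowly and gently all the way down until you feel it on its rubber stop and keep a steady 10 to 15 newtons on it there for a good second (never more than 25, the lever bends), then take the pan by the end that has tipped up, lift it right out and set it down flat and gently in the blue wash tray, without dropping it. Leave the other things on the counter where they are.

Things in the scene. Friction and masses are not known exactly. Their poses are not given: they have to be found in the camera images.
- dock: Topping station, fixed wooden block 146 x 100 mm, 67 mm high, with a well 122 mm (x) by 64 mm (y), well floor 32 mm above the underside. A 12 mm base plate, 100 mm wide, runs on under the lever to x -185 mm. Origin: underside, below the well's centre; z up; the lever is at the -x end, its pivot axis along y at x -85, z 30 mm.
- lever (a joint): Lever angle, rad: 0 paddle up; grows as the paddle goes down and the inner end, under the pan, rises. Friction hinge: 3 to 6 N on the paddle moves it, it stays where left. A rubber stop under the paddle ends it, at another height each time, at 0.33 to 0.55 rad: to be felt. On it 0.1 mm further adds about 1 N: creep. Hold 8 to 20 N there, still, for 0.6 s or more; above 25 N bends it.
- paddle (a point): Centre of the upper face of the orange paddle, a 44 x 44 x 6 mm plate on the lever's outer end, 75 mm to -x of the pivot, 57 mm above the table when up. It slopes 0.25 rad (outer edge higher) when up, is level at lever angle 0.25, and sinks 25 to 40 mm to its stop. Press it with closed fingertips, the last part no faster than about 6 mm/s.
- pan: Empty steel pan, open top, 3 mm walls, 110 (x) x 60 (y) x 32 mm high, 0.11 to 0.23 kg. Origin: centre of underside, z up. At first level in the well, rim 3 mm below the station's top, x along the station's x. With the lever home its -x end stands 18 to 32 mm up (tilt about 0.2 to 0.3 rad): grip it across its width near that end, fingertips just above the station's top.
- tray: The blue plastic wash tray, fixed, 240 mm (x) by 200 mm (y), low rim 18 mm high, walls and floor 5 mm thick. Origin: centre of its underside; z up.
- crate: Wooden crate with three bread rolls, fixed, 220 x 180 mm, up to 80 mm high; not for the pan. Origin: centre of its underside.
- full_pan: A like pan (110 x 60 x 32 mm) full of brown pralines, standing on the counter: leave it. Origin: centre of its underside.
- sugar: Glass sugar jar, 80 mm across, 130 mm high; leave it. Origin: centre of its underside.
- mug: Blue mug, 80 mm across, 90 mm high; leave it. Origin: centre of its underside.
- shaker: White shaker, 50 mm across, 100 mm high; leave it. Origin: centre of its underside.
- spatula: Spatula with a wooden handle, lying on the counter towards the robot's left; leave it.
Things that resemble listed ones, but are neither listed nor needed, are in the scene too. What is shaped like the pan but purple or red is not meant.

How it is judged:
On the way, in this order (a step that is already met when the one before it is completed fails the run):
1. the paddle is pressed home on its stop and held there with 8 to 20 N, the lever standing still, with the pan still in its well (value of joint lever above 0.3 rad and velocity of joint lever between -0.05 and 0.05 rad/s and contact force between the fingers and dock between 8 and 20 N and z of pan in the frame of dock below 0.06 m), for 0.6 s.
2. the pan is lifted out of the well (z of pan in the frame of dock above 0.09 m and contact force between the fingers and pan above 0.5 N), for 0.1 s.
At the end, for the whole second after the job is handed in: The pan lies flat and upright on the floor of the blue tray (within 0.06 rad, underside within 4 mm of the floor), wholly inside its rim, released and at rest (x of pan in the frame of tray between -0.1 and 0.1 m and y of pan in the frame of tray between -0.08 and 0.08 m and z of pan in the frame of tray below 0.009 m and angle between pan's own z axis and vertical below 0.06 rad and linear speed of pan below 0.02 m/s); the robot touches nothing.
It fails at once if the lever or station is pressed with more than 25 N (contact force between the arm and dock above 25 N).
It fails at once if the fingers press the lever or station with more than 25 N (contact force between the fingers and dock above 25 N).
It fails at once if the pan is dropped (falls freely by more than about 10 mm) (contact force between pan and anything else below 0.05 N and linear speed of pan above 0.45 m/s).
It fails at once if another thing on the counter is moved by more than 30 mm (distance of any of full_pan, sugar, mug, shaker, spatula from where it was at the start of the episode above 0.03 m).
It also fails if it takes over 61 s, if anything falls off the work surface, if the arm or the gripper's body presses on something with over 40 N, if the wrist force passes 120 N, or if a joint passes its speed limit or range.

## Robot

A 7-joint arm with a two-finger parallel gripper is mounted at the origin on the work surface. World frame = base frame: x ahead of the robot, y to its left, z up, the work surface at z = 0. Lengths are in m, angles in rad, forces in N, time in s.
With the tool pointing down it reaches from about 0.425 to 0.925 m from the base axis. Payload 6.8 kg.
Tool frame: the origin (TCP) lies at the very end of the fingers, on their centre line; the grasp point (between the pads) lies 19 mm behind it; z points along the fingers, y is the line along which they close (so a half turn about z gives the same grasp; the last joint's range is limited). The gripper opens to 85 mm and grips with 20 to 120 N. Pads are 22 mm wide; open, the fingers measure 114 mm over their backs; the gripper's body (76 mm by 85 mm) begins 54 mm behind the grasp point. The pads swing forward as they close: fully open they stand 13 mm farther back than shut.
Start: joints at [-1.263, 0.477, 0.022, 1.555, -0.011, 1.109, -0.083], TCP at [0.273, 0.618, 0.208] pointing down, gripper open.
Joint ranges: [-2.96, 2.96], [-0.34, 2.1], [-1.41, 1.46], [0.24, 2.44], [-1.37, 4.51], [0.17, 1.92], [-2.96, 2.96]. Speed limits (rad/s): [2.39, 2.39, 3.14, 3.14, 3.14, 3.14, 3.14].

## Interface

Orientations are given as a unit quaternion [w, x, y, z].
In Python, from station import bot gives the robot as it stands. The module is installed in compiled form; this text tells all that it offers.
- The arm moves only by the shell command python3 -m jog 'ROWS' [OPENING] [FORCE]. ROWS is JSON, a list of rows, each a list of 4 numbers: the shift along the tool's x, y, z in cm, then the turn about the tool's z in rad. In form: [[x, y, z, spin], ...]. A call has 1 to 20 rows; each row is the pose to reach, as a shift and turn from the pose commanded when the call began, along the tool's axes at that moment; what a row does not reach only later rows make up. A row lasts 1/12 s, in which the tool goes at most 41.7 mm and 7.16 degrees, less where a joint would pass 70% of its speed; a pose out of reach is approached as far as the arm can. A call with a gripper value outside its range is refused whole. OPENING is the closure, from -1 (fully open) to 1 (shut), set as the call begins (- or left out, the last holds). The fingers move at their own pace and stop on an object; FORCE is the grip in N (left out, the last holds). Time passes only in rows, so rows that repeat a pose let the fingers close. It gives the time, the measured TCP pose, the force, the opening and the grip force at its end, in the units of the state.
- bot.get_obs(): the state, without advancing time (a new reading comes with each control period).
- bot.read_camera(name): name is "scene" or "top" or "wrist"; returns a dict with "pixels" (420x560x3 uint8, red, green, blue), "depth" (420x560 float32, m along the optical axis (not along the pixel's ray), 0 where there is no reading), "fovy" (degrees; the focal length in pixels is half the picture's height over the tangent of half this angle, whatever the lens; pixels are square), "cx", "cy" (the principal point, pixels), "pose" (4x4, takes a point from camera to world coordinates). Camera axes: x right, y down, z forward; pixel columns grow to the right and rows downward; lengths in m; the calibration is good to about 2 mm. A picture is of the moment at which its call begins.
- bot.hand_in(): hands the job in; it is judged then, once.
The state is a dict: "t": time; "q": joint angles; "joint_vel": joint speeds; "joint_torque": joint torques, N m; "eef_pos": TCP position; "tool_rot": TCP orientation; "contact_force": force on the tool from outside, world axes, zero at the start; "torque": the same for the moment, N m; "gripper_width": opening from 0.0 (shut) to 1.0 (fully open); "grasp_force": force on a finger pad.
Only numpy, scipy, OpenCV 4.12 (cv2) and the standard library are available. Lean on these libraries where they do the work, as an engineer would, in place of code of your own. Each camera call takes 0.05 s, during which the arm holds its last target. There are 200 camera calls.

## Working session

There is one attempt and no reset: what is moved stays moved. The work goes in short steps, Python scripts to look and compute and a shell command to move; the robot and the scene stay as the last step left them, time stands still between calls to the robot, and variables do not carry over. Pictures are saved under pics/ and viewed, at most 10 in all, crops included, and the job is handed in when it is done.

```bash
mkdir -p pics
cat > h.py <<'E'
import numpy as np, cv2
from station import bot
def cam(n):
    c=bot.read_camera(n); c['f']=210/np.tan(np.radians(c['fovy'])/2); return c
def pts(c):
    d=c['depth']; v,u=np.mgrid[:420,:560]
    P=np.stack([(u-c['cx'])*d/c['f'],(v-c['cy'])*d/c['f'],d],-1)
    T=np.array(c['pose']); return P@T[:3,:3].T+T[:3,3]
def save(c,n): cv2.imwrite('pics/'+n,c['pixels'][:,:,::-1])
E
python3 - <<'E'
from h import *
o=bot.get_obs(); print({k:np.round(v,3).tolist() for k,v in o.items()})
for n in ['scene','top']:
    c=cam(n); save(c,n+'1.png'); np.savez('/tmp/'+n,P=pts(c),I=c['pixels']); print(n,c['fovy'],np.round(c['pose'],3).tolist())
a=cv2.imread('pics/scene1.png')
E
```

```text
{'t': 0.0, 'q': [-1.263, 0.478, 0.022, 1.556, -0.011, 1.109, -0.083], 'joint_vel': [-0.0, -0.002, -0.001, -0.001, -0.002, -0.0, -0.001], 'joint_torque': [0.0, -59.646, 1.609, -28.12, 0.013, 0.009, 0.0], 'eef_pos': [0.272, 0.617, 0.207], 'tool_rot': [-0.0, 0.206, 0.978, -0.001], 'contact_force': [-0.34, -0.789, 0.052], 'torque': [0.023, 0.058, -0.029], 'grasp_force': 0.0, 'gripper_width': 0.999}
scene 48.32971316840715 [[-0.505, 0.455, -0.733, 1.569], [0.863, 0.27, -0.427, 0.59], [0.004, -0.849, -0.529, 0.805], [0.0, 0.0, 0.0, 1.0]]
top 45.1984100620457 [[-0.019, -0.991, 0.134, 0.386], [-1.0, 0.019, 0.003, 0.006], [-0.005, -0.133, -0.991, 1.486], [0.0, 0.0, 0.0, 1.0]]
```

View pics/scene1.png

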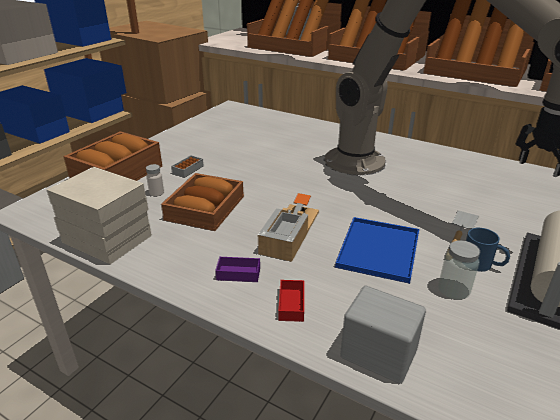

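View pics/top1.png

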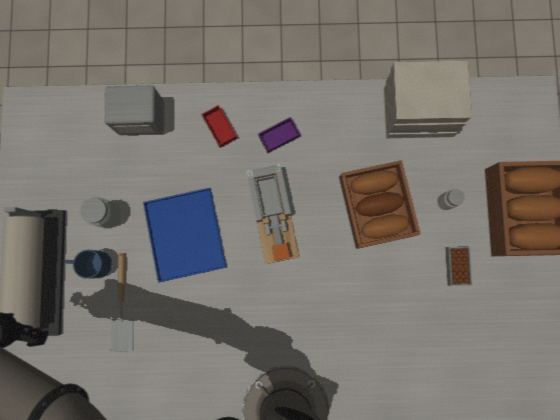

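Candidates: steel pan in the station at top (270,193) is the wanted one. Not meant: the praline-filled pan (459,266), the red pan (220,126) and the purple pan (280,134). The orange paddle is at (281,252) and the blue tray at (186,235). Next I measure them and check one close crop.

Run:
```python
from h import *
d=np.load('/tmp/top.npz'); P,I=d['P'],d['I']
cv2.imwrite('pics/crop1.png',cv2.resize(I[150:280,130:330,::-1],None,fx=4,fy=4,interpolation=cv2.INTER_CUBIC)[:520])
hsv=cv2.cvtColor(I,cv2.COLOR_RGB2HSV)
win=np.zeros((420,560),bool); win[155:275,235:310]=1
def rect(m,name):
    p=P[m]; r=cv2.minAreaRect((p[:,:2]*1000).astype(np.float32)); print(name,m.sum(),np.round(r[0],1),np.round(r[1],1),round(r[2],1),'z med',np.round(np.median(p[:,2]),4),'med xy',np.round(np.median(p[:,:2],0),4)); return r
o=win&(hsv[...,0]<12)&(hsv[...,1]>180)&(hsv[...,2]>120)
rect(o,'paddle')
z=P[...,2]
rect(win&(z>.055)&(z<.075)&(np.mgrid[:420,:560][0]<225),'stationtop')
rect(win&(z>.007),'dock all')
b=(hsv[...,0]>100)&(hsv[...,0]<125)&(hsv[...,1]>180); b[:180]=0;b[290:]=0;b[:,:135]=0;b[:,235:]=0
rect(b,'tray'); 
w=cam('scene'); 
d=np.load('/tmp/scene.npz'); P,I=d['P'],d['I']; hsv=cv2.cvtColor(I,cv2.COLOR_RGB2HSV); z=P[...,2]
win=np.zeros((420,560),bool); win[188:262,250:322]=1
o=win&(hsv[...,0]<12)&(hsv[...,1]>200)&(hsv[...,2]>150); rect(o,'paddle s')
rect(win&(z>.060)&(z<.072)&(P[...,0]>.54),'top s')
b=(hsv[...,0]>100)&(hsv[...,0]<125)&(hsv[...,1]>180); b[:215]=0;b[285:]=0;b[:,:330]=0;b[:,425:]=0
rect(b,'tray s')
```

```text
paddle 4 [444.4   1.2] [ 7.2 30.1] 40.1 z med 0.0549 med xy [ 0.4455 -0.0035]
stationtop 1044 [608.9  35.2] [158.9  99.8] 10.5 z med 0.0669 med xy [0.6261 0.0424]
dock all 3429 [558.1  30.1] [217.2 351.8] 87.5 z med 0.0381 med xy [0.5545 0.0245]
tray 29 [501. 286.] [231.6 193.1] 11.2 z med 0.0146 med xy [0.4455 0.3624]
paddle s 62 [449.    6.6] [46.  39.4] 9.4 z med 0.0544 med xy [0.4494 0.0045]
top s 691 [614.3  35.8] [154.7 102.2] 10.2 z med 0.0653 med xy [0.6377 0.0424]
tray s 3813 [983.7 384.3] [1229.1  196.4] 11.5 z med 0.0042 med xy [0.5109 0.2895]
```

View pics/crop1.png

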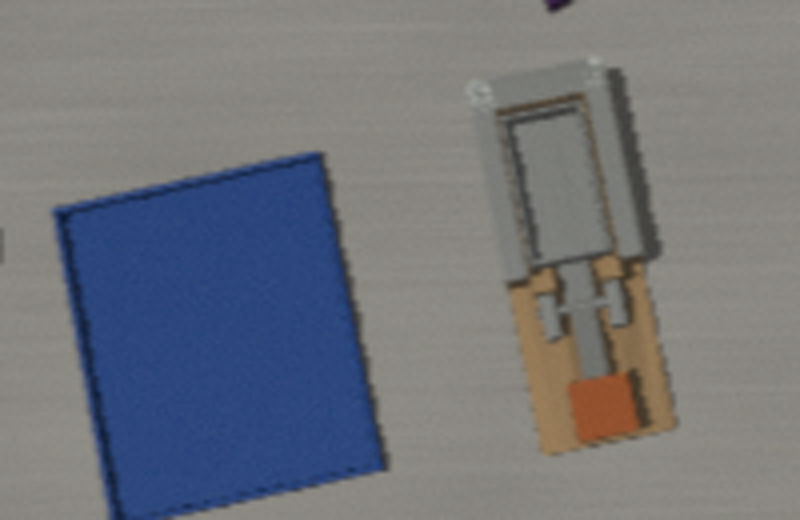

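The crop shows an empty steel pan in the grey-topped station at (560,190), with the orange paddle at (605,405). That's the right one. Now I refine the numbers.

Run:
```python
from h import *
def rect(m,P,name):
    m=cv2.morphologyEx(m.astype(np.uint8),cv2.MORPH_OPEN,np.ones((2,2)))>0
    p=P[m]; r=cv2.minAreaRect((p[:,:2]*1000).astype(np.float32)); print(name,m.sum(),np.round(r[0],1),np.round(r[1],1),round(r[2],1),'z med',np.round(np.median(p[:,2]),4),'med xy',np.round(np.median(p[:,:2],0),4))
for n in ['top','scene']:
    d=np.load(f'/tmp/{n}.npz'); P,I=d['P'],d['I']; R,G,B=[I[...,k].astype(int) for k in range(3)]; x,y,z=[P[...,k] for k in range(3)]
    dk=(x>.40)&(x<.72)&(abs(y-.03)<.1)
    rect(dk&(R>1.9*G)&(R>2.5*B)&(x<.5)&(z>.035),P,n+' paddle')
    rect(dk&(z>.062)&(z<.072),P,n+' top')
    rect(dk&(z>.006)&(z<.016),P,n+' plate')
    rect(dk&(z>.007),P,n+' all')
    rect((B>1.6*R)&(B>60)&(x>.36)&(x<.65)&(abs(y-.29)<.15)&(z>.01)&(z<.03),P,n+' trayrim')
    rect((B>1.6*R)&(B>60)&(x>.36)&(x<.65)&(abs(y-.29)<.15),P,n+' tray')
```

```text
top paddle 0 [0. 0.] [0. 0.] 0.0 z med nan med xy [nan nan]
top top 775 [542.1  19.5] [312.8 102.4] 10.3 z med 0.0668 med xy [0.627  0.0392]
top plate 609 [465.    5.8] [156.   99.9] 10.5 z med 0.0127 med xy [0.4773 0.0048]
top all 3239 [542.2  19.1] [312.7 102.8] 10.4 z med 0.0379 med xy [0.5531 0.0223]
top trayrim 439 [491.9 205.4] [284.6 351.5] 11.0 z med 0.0121 med xy [0.5104 0.325 ]
top tray 5551 [492.4 205.3] [283.8 352.7] 10.7 z med 0.006 med xy [0.4978 0.2848]
scene paddle 114 [964.6 266.5] [1370.4   43.4] 26.4 z med 0.0531 med xy [0.4471 0.008 ]
scene top 599 [1037.3  250.4] [1254.8  132.7] 26.5 z med 0.0651 med xy [0.6407 0.0512]
scene plate 296 [1014.7  245.4] [1296.1  153.7] 25.1 z med 0.0097 med xy [0.4732 0.0462]
scene all 2270 [982.5 227.1] [1370.   159.4] 25.1 z med 0.0452 med xy [0.6116 0.0396]
scene trayrim 489 [977.1 383.5] [1241.4  198.9] 11.2 z med 0.0113 med xy [0.562  0.3005]
scene tray 3884 [977.1 383.8] [1241.4  199.4] 11.3 z med 0.0041 med xy [0.514  0.2923]
  return _methods._mean(a, axis=axis, dtype=dtype,
  ret = ret.dtype.type(ret / rcount)
  ret = um.true_divide(
```

Run:
```python
from h import *
def rect(m,P,name):
    n,l,s,_=cv2.connectedComponentsWithStats(m.astype(np.uint8)); m=l==1+np.argmax(s[1:,4])
    p=P[m]
    a=np.radians(10.5); R=np.array([[np.cos(a),np.sin(a)],[-np.sin(a),np.cos(a)]]); q=p[:,:2]@R.T
    lo,hi=np.percentile(q,[.7,99.3],axis=0)*1000; c=(lo+hi)/2
    r=cv2.minAreaRect((p[:,:2]*1000).astype(np.float32)); print(name,m.sum(),'rect',np.round(r[0],1),np.round(r[1],1),round(r[2],1),'| pct centre',np.round(R.T@c,1),'size',np.round(hi-lo,1),'zmed',np.round(np.median(p[:,2]),4))
for n in ['top','scene']:
    d=np.load(f'/tmp/{n}.npz'); P,I=d['P'],d['I']; R,G,B=[I[...,k].astype(int) for k in range(3)]; x,y,z=[P[...,k] for k in range(3)]
    dk=(x>.38)&(x<.72)&(abs(y-.03)<.1)
    rect(dk&(R>1.9*G)&(R>2.2*B)&(x<.5)&(z>.035),P,n+' paddle')
    rect(dk&(z>.062)&(z<.072)&(x>.53),P,n+' top')
    rect(dk&(z>.007),P,n+' all')
    rect((B>1.6*R)&(B>60)&(x>.36)&(x<.65)&(abs(y-.29)<.15),P,n+' tray')
```

```text
top paddle 1 rect [385.7   5.7] [0. 0.] 0.0 | pct centre [385.7   5.7] size [0. 0.] zmed 1.4858
top top 853 rect [609.1  35.2] [158.6  99.8] 10.5 | pct centre [610.   35.6] size [154.7  99.3] zmed 0.0672
top all 3275 rect [537.9  21.3] [305.2 111.6] 10.2 | pct centre [552.9  24.8] size [267.7  98.6] zmed 0.0388
top tray 5555 rect [502.6 286.3] [239.8 200.5] 11.4 | pct centre [501.9 285.8] size [235.3 196.2] zmed 0.0061
scene paddle 116 rect [449.    6.7] [46.2 39.4] 8.4 | pct centre [448.4   6.5] size [45.  39.8] zmed 0.0541
scene top 628 rect [609.2  34.9] [165.2 102.2] 10.2 | pct centre [611.3  35.6] size [156.4 100.4] zmed 0.0656
scene all 2277 rect [555.8  25.4] [275.6 102.6] 10.2 | pct centre [557.1  26.2] size [269.   99.6] zmed 0.0482
scene tray 3892 rect [491.2 284.1] [270.5 199.3] 11.2 | pct centre [503.2 286.6] size [242.6 195.9] zmed 0.0042
```

```bash
python3 -m jog '[[-23,-23,0,-0.6],[-23,-23,0,-0.6],[-23,-23,0,-0.6],[-23,-23,0,-0.6],[-23,-23,0,-0.6],[-23,-23,0,-0.6],[-23,-23,0,-0.6],[-23,-23,0,-0.6],[-41,-48.7,8,-0.6],[-41,-48.7,8,-0.6],[-41,-48.7,8,-0.6],[-41,-48.7,8,-0.6],[-41,-48.7,8,-0.6],[-41,-48.7,8,-0.6],[-41,-48.7,8,-0.6],[-41,-48.7,8,-0.6],[-41,-48.7,8,-0.6],[-41,-48.7,8,-0.6]]' 1 20
python3 - <<'E'
from h import *
from scipy.spatial.transform import Rotation as Ro
o=bot.get_obs(); print(np.round(o['eef_pos'],4),np.round(o['q'],2),o['contact_force'])
w,x,y,z=o['tool_rot']; print(np.round(Ro.from_quat([x,y,z,w]).as_matrix(),3))
c=cam('wrist'); save(c,'w1.png'); P=pts(c); I=c['pixels'].astype(int)
m=(I[...,0]>1.7*I[...,1])&(I[...,0]>2*I[...,2])&(P[...,2]>.035)&(P[...,2]<.075)&(c['depth']>0)
n,l,s,_=cv2.connectedComponentsWithStats(m.astype(np.uint8)); k=1+np.argmax(s[1:,4]); p=P[l==k]
print(s[k],np.median(p,0),cv2.minAreaRect((p[:,:2]*1000).astype(np.float32)))
E
```

```text
t: 1.65
eef_pos: [0.4506, 0.0046, 0.127]
tool_rot: [-0.001, -0.09, 0.996, -0.0]
contact_force: [0.5, -0.1, -0.1]
gripper_width: -0.001
grasp_force: 0.0
[0.4506 0.0046 0.127 ] [-0.34  0.22  0.21  2.16 -0.07  0.77  1.67] [ 0.4995504  -0.08245157 -0.14027163]
[[-0.984 -0.179 -0.001]
 [-0.179  0.984 -0.001]
 [ 0.001 -0.    -1.   ]]
[ 251  175   56   48 2573] [0.44142487 0.00488499 0.05563754] ((443.311279296875, 4.922624588012695), (42.10951614379883, 43.394527435302734), 10.582371711730957)
```

```bash
cat > ok.py <<'E'
import sys
from station import bot
o=bot.get_obs(); f=o['contact_force'][2]; print('z %.4f F %.2f'%(o['eef_pos'][2],f)); sys.exit(f>float(sys.argv[1]))
E
python3 -m jog '[[0.6,0,2,0],[0.6,0,4,0],[0.6,0,6,0],[0.6,0,6,0],[0.6,0,6,0]]' >/dev/null && python3 ok.py 3 &&
python3 -m jog '[[0,0,0.15,0],[0,0,0.3,0],[0,0,0.45,0],[0,0,0.6,0],[0,0,0.75,0],[0,0,0.9,0],[0,0,1.0,0]]' >/dev/null && python3 ok.py 9 &&
python3 -m jog '[[0,0,0.12,0],[0,0,0.24,0],[0,0,0.36,0],[0,0,0.48,0],[0,0,0.6,0]]' >/dev/null && python3 ok.py 9 &&
python3 -m jog '[[0,0,0.12,0],[0,0,0.24,0],[0,0,0.36,0],[0,0,0.48,0],[0,0,0.6,0]]' >/dev/null && python3 ok.py 9 &&
python3 -m jog '[[0,0,0.1,0],[0,0,0.2,0],[0,0,0.3,0],[0,0,0.4,0],[0,0,0.5,0],[0,0,0.6,0]]' >/dev/null && python3 ok.py 9; python3 -c "
from station import bot;o=bot.get_obs();print(o['t'],o['eef_pos'],o['contact_force'])"
```

```text
z 0.0673 F 1.04
2.1167 [0.44446485 0.00669184 0.06733853] [0.84941192 0.04040736 1.04260444]False
```

```bash
sed -i 's/sys.exit(f>float(sys.argv\[1\]))/sys.exit(int(f>float(sys.argv[1])))/' ok.py
python3 -m jog '[[0,0,0.15,0],[0,0,0.3,0],[0,0,0.45,0],[0,0,0.6,0],[0,0,0.75,0],[0,0,0.9,0],[0,0,1.0,0]]' >/dev/null && python3 ok.py 9 &&
python3 -m jog '[[0,0,0.12,0],[0,0,0.24,0],[0,0,0.36,0],[0,0,0.48,0],[0,0,0.6,0]]' >/dev/null && python3 ok.py 9 &&
python3 -m jog '[[0,0,0.12,0],[0,0,0.24,0],[0,0,0.36,0],[0,0,0.48,0],[0,0,0.6,0]]' >/dev/null && python3 ok.py 9 &&
python3 -m jog '[[0,0,0.1,0],[0,0,0.2,0],[0,0,0.3,0],[0,0,0.4,0],[0,0,0.5,0],[0,0,0.6,0]]' >/dev/null && python3 ok.py 9; python3 -c "
from station import bot;o=bot.get_obs();print(o['t'],o['eef_pos'],o['contact_force'])"
```

```text
z 0.0574 F -0.34
z 0.0513 F 0.62
z 0.0454 F -0.14
z 0.0394 F -0.17
4.0333 [0.44510391 0.0052879  0.03939394] [-0.23183708  0.04381157 -0.16705472]
```

Run:
```python
from h import *
c=cam('wrist'); save(c,'w2.png'); d=cam('scene'); 
a=c['pixels'][:,:,::-1]; b=cv2.resize(d['pixels'][180:270,230:350,::-1],None,fx=4,fy=4,interpolation=cv2.INTER_CUBIC)
b=cv2.copyMakeBorder(b,0,420-360,0,0,cv2.BORDER_CONSTANT)
cv2.imwrite('pics/w2s.png',cv2.resize(np.hstack([a,b]),(800,323)))
```

```text
(no output)
```

View pics/w2s.png

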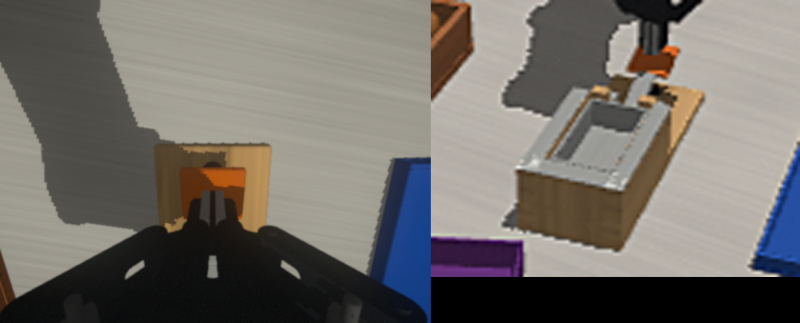

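The wrist half shows the closed fingertips at (213,195) in front of the orange paddle (213,193). In the scene half the fingers seem to be on the paddle at (655,60). I'll measure the paddle height to see whether it moved.

```bash
python3 - <<'E'
from h import *
for n in ['wrist','scene']:
    c=cam(n); P=pts(c); I=c['pixels'].astype(int)
    m=(I[...,0]>1.7*I[...,1])&(I[...,0]>2*I[...,2])&(P[...,2]>.01)&(P[...,2]<.08)&(c['depth']>0)&(abs(P[...,1])<.06)&(P[...,0]<.5)&(P[...,0]>.38)
    p=P[m]; A=np.c_[p[:,:2]-[.446,.005],np.ones(len(p))]; s=np.linalg.lstsq(A,p[:,2],rcond=None)[0]
    print(n,m.sum(),np.round(np.percentile(p,[2,50,98],axis=0),4).tolist(),'plane',s)
    if n=='scene':
        q=P.reshape(-1,3); a=np.radians(10.4); u=(q[:,:2]-[.609,.0353])@np.array([[np.cos(a),-np.sin(a)],[np.sin(a),np.cos(a)]])
        for lo in range(-75,75,10):
            k=(u[:,0]>lo/1e3)&(u[:,0]<lo/1e3+.01)&(abs(u[:,1])<.02)&(q[:,2]>-.01); print(lo,k.sum(),np.round(np.percentile(q[k,2],[10,50,90]),4) if k.sum() else '')
E
python3 ok.py 9
```

```text
wrist 3408 [[0.4207, -0.0176, 0.0511], [0.4328, 0.0015, 0.0577], [0.46, 0.0258, 0.0605]] plane [-0.24525178 -0.02902972  0.05434632]
scene 97 [[0.4236, -0.012, 0.0488], [0.4513, 0.0114, 0.0535], [0.4681, 0.0286, 0.0622]] plane [-0.18391132 -0.00607148  0.05518705]
-75 10 [0.0585 0.0627 0.0673]
-65 94 [0.0342 0.0495 0.0615]
-55 44 [0.0322 0.0359 0.0594]
-45 19 [0.0323 0.0337 0.0352]
-35 19 [0.0313 0.0337 0.0349]
-25 22 [0.0327 0.0347 0.036 ]
-15 26 [0.0331 0.0341 0.036 ]
-5 23 [0.0319 0.034  0.0357]
5 7 [0.0341 0.0343 0.0356]
15 0 
25 0 
35 2 [0.0606 0.0606 0.0607]
45 13 [0.0606 0.0637 0.0647]
55 27 [0.0642 0.0659 0.0669]
65 43 [0.0288 0.0648 0.0672]
z 0.0395 F -0.33
```

Run:
```python
from h import *
out=[]
for n in ['wrist','scene','top']:
    c=cam(n); P=pts(c); I=c['pixels'].astype(int)
    g=(I.max(-1)-I.min(-1)<30)&(I.max(-1)<110)&(c['depth']>0)&(P[...,2]>.03)&(P[...,2]<.16)&(abs(P[...,1]-.005)<.06)&(abs(P[...,0]-.445)<.07)
    p=P[g]; print(n,g.sum())
    for lo in np.arange(.03,.16,.01):
        k=p[(p[:,2]>=lo)&(p[:,2]<lo+.01)]
        if len(k): print(round(lo,2),len(k),'x',np.round(np.percentile(k[:,0],[5,95]),3),'y',np.round(np.percentile(k[:,1],[5,95]),3))
    I=c['pixels'][:,:,::-1]
    if n=='wrist': out.append(cv2.resize(I[180:330,200:360],(480,450),interpolation=cv2.INTER_CUBIC))
    if n=='scene': out.append(cv2.resize(I[170:225,270:330],(320,450*320//320)))
cv2.imwrite('pics/z3.png',np.hstack([out[0],cv2.resize(out[1],(320,450))]))
```

```text
wrist 49325
0.03 23 x [0.507 0.514] y [0.015 0.021]
0.06 85 x [0.433 0.439] y [-0.003  0.009]
0.07 521 x [0.433 0.44 ] y [-0.008  0.015]
0.08 663 x [0.433 0.44 ] y [-0.008  0.015]
0.09 834 x [0.433 0.452] y [-0.006  0.013]
0.1 1540 x [0.43 0.45] y [-0.016  0.023]
0.11 5974 x [0.427 0.457] y [-0.028  0.037]
0.12 5177 x [0.426 0.458] y [-0.036  0.042]
0.13 10738 x [0.425 0.455] y [-0.042  0.048]
0.14 14094 x [0.424 0.447] y [-0.049  0.054]
0.15 9676 x [0.422 0.444] y [-0.051  0.057]
scene 567
0.03 4 x [0.478 0.505] y [-0.005  0.02 ]
0.04 6 x [0.465 0.489] y [-0.001  0.015]
0.05 2 x [0.469 0.477] y [0.005 0.007]
0.06 10 x [0.448 0.459] y [0.001 0.014]
0.07 24 x [0.445 0.46 ] y [-0.007  0.018]
0.08 27 x [0.443 0.459] y [-0.005  0.02 ]
0.09 23 x [0.45  0.459] y [-0.003  0.017]
0.1 38 x [0.448 0.462] y [-0.016  0.026]
0.11 76 x [0.438 0.463] y [-0.025  0.038]
0.12 73 x [0.441 0.467] y [-0.032  0.045]
0.13 82 x [0.444 0.468] y [-0.04   0.053]
0.14 90 x [0.443 0.468] y [-0.044  0.059]
0.15 112 x [0.434 0.47 ] y [-0.049  0.062]
top 0
```

View pics/z3.png

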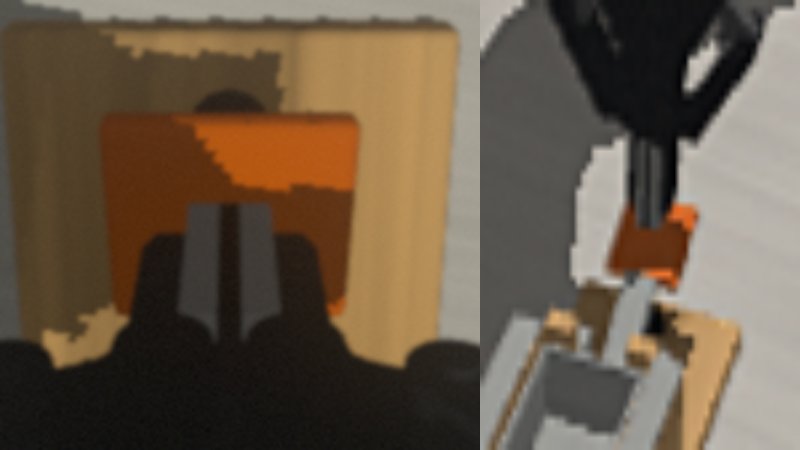

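The left crop shows the fingertips ending at (230,205) above the paddle, and depth puts them at z≈0.06. So the reported TCP is about 20 mm lower than the real tips. The paddle hasn't moved, so I'll continue down by feel.

```bash
python3 -m jog '[[0,0,0.1,0],[0,0,0.2,0],[0,0,0.3,0]]' >/dev/null && python3 ok.py 2.2 &&
python3 -m jog '[[0,0,0.1,0],[0,0,0.2,0],[0,0,0.3,0]]' >/dev/null && python3 ok.py 2.2 &&
python3 -m jog '[[0,0,0.1,0],[0,0,0.2,0],[0,0,0.3,0]]' >/dev/null && python3 ok.py 2.2 &&
python3 -m jog '[[0,0,0.1,0],[0,0,0.2,0],[0,0,0.3,0]]' >/dev/null && python3 ok.py 2.2
python3 - <<'E'
from h import *
o=bot.get_obs(); print(o['t'],o['eef_pos'],o['contact_force'],o['q'])
for n in ['wrist','scene']:
    c=cam(n); P=pts(c); I=c['pixels'].astype(int)
    m=(I[...,0]>1.7*I[...,1])&(I[...,0]>2*I[...,2])&(P[...,2]>.01)&(P[...,2]<.08)&(c['depth']>0)&(abs(P[...,1])<.06)&(P[...,0]<.5)&(P[...,0]>.38)
    p=P[m]; A=np.c_[p[:,:2]-[.446,.005],np.ones(len(p))]; s=np.linalg.lstsq(A,p[:,2],rcond=None)[0]; print(n,'plane',s)
    g=(I.max(-1)-I.min(-1)<30)&(I.max(-1)<110)&(c['depth']>0)&(P[...,2]<.09)&(P[...,2]>.02)&(abs(P[...,1]-.005)<.03)&(abs(P[...,0]-.442)<.02)
    print(g.sum(), np.round(np.percentile(P[g][:,2],[0,1,5,20]),4))
E
```

```text
z 0.0364 F -0.33
z 0.0334 F 2.01
z 0.0304 F 2.47
5.1333 [0.44477959 0.00523375 0.0304082 ] [-2.7741485   0.40508555  2.47193846] [-0.2981503   0.3879313   0.17340237  2.23997902 -0.13116286  0.52320901
  1.73128045]
wrist plane [-0.21666825 -0.01875763  0.05102729]
1803 [0.0524 0.059  0.0617 0.0671]
scene plane [-0.17233886 -0.05412137  0.05124494]
83 [0.0535 0.0539 0.0582 0.064 ]
```

```bash
python3 -m jog '[[0,0,0.1,0],[0,0,0.2,0],[0,0,0.3,0],[0,0,0.4,0]]' >/dev/null && python3 ok.py 8 &&
python3 -m jog '[[0,0,0.1,0],[0,0,0.2,0],[0,0,0.3,0],[0,0,0.4,0]]' >/dev/null && python3 ok.py 8 &&
python3 -m jog '[[0,0,0.1,0],[0,0,0.2,0],[0,0,0.3,0],[0,0,0.4,0]]' >/dev/null && python3 ok.py 8 &&
python3 -m jog '[[0,0,0.1,0],[0,0,0.2,0],[0,0,0.3,0],[0,0,0.4,0]]' >/dev/null && python3 ok.py 8
python3 - <<'E'
from h import *
o=bot.get_obs(); print(o['t'],o['eef_pos'],o['contact_force'])
for n in ['wrist','scene']:
    c=cam(n); P=pts(c); I=c['pixels'].astype(int)
    m=(I[...,0]>1.7*I[...,1])&(I[...,0]>2*I[...,2])&(P[...,2]>.01)&(P[...,2]<.08)&(c['depth']>0)&(abs(P[...,1])<.06)&(P[...,0]<.5)&(P[...,0]>.38)
    p=P[m]; A=np.c_[p[:,:2]-[.446,.005],np.ones(len(p))]; s=np.linalg.lstsq(A,p[:,2],rcond=None)[0]; print(n,'plane',s)
E
```

```text
z 0.0264 F 3.06
z 0.0224 F 2.90
z 0.0184 F 3.57
z 0.0144 F 3.27
6.5667 [0.44497502 0.00529747 0.01436156] [-3.75898765 -0.88879437  3.26781831]
wrist plane [0.00014574 0.0155603  0.03733576]
scene plane [ 0.02885338 -0.06150528  0.03712521]
```

```bash
cat > n.py <<'E'
import sys, numpy as np
from station import bot
o=bot.get_obs(); f=np.linalg.norm(o['contact_force']); print('t %.2f z %.4f'%(o['t'],o['eef_pos'][2]),np.round(o['contact_force'],2),'|F| %.2f'%f); sys.exit(int(o['contact_force'][2]>float(sys.argv[1])))
E
python3 -m jog '[[0,0,0.04,0],[0,0,0.08,0],[0,0,0.12,0],[0,0,0.16,0]]' >/dev/null && python3 n.py 6 &&
python3 -m jog '[[0,0,0.04,0],[0,0,0.08,0],[0,0,0.12,0]]' >/dev/null && python3 n.py 5.5 &&
python3 -m jog '[[0,0,0.04,0],[0,0,0.08,0]]' >/dev/null && python3 n.py 5.5 &&
python3 -m jog '[[0,0,0.04,0],[0,0,0.08,0]]' >/dev/null && python3 n.py 5.5 &&
python3 -m jog '[[0,0,0.04,0],[0,0,0.08,0]]' >/dev/null && python3 n.py 5.5 &&
python3 -m jog '[[0,0,0.04,0],[0,0,0.08,0]]' >/dev/null && python3 n.py 5.5 &&
python3 -m jog '[[0,0,0.04,0],[0,0,0.08,0]]' >/dev/null && python3 n.py 5.5 &&
python3 -m jog '[[0,0,0.04,0],[0,0,0.08,0]]' >/dev/null && python3 n.py 5.5 &&
python3 -m jog '[[0,0,0.04,0],[0,0,0.08,0]]' >/dev/null && python3 n.py 5.5 &&
python3 -m jog '[[0,0,0.04,0],[0,0,0.08,0]]' >/dev/null && python3 n.py 5.5 &&
python3 -m jog '[[0,0,0.04,0],[0,0,0.08,0]]' >/dev/null && python3 n.py 5.5 &&
python3 -m jog '[[0,0,0.04,0],[0,0,0.08,0]]' >/dev/null && python3 n.py 5.5
```

```text
t 7.00 z 0.0131 [0.2  0.72 4.85] |F| 4.91
t 7.25 z 0.0118 [ 0.09 -0.67  3.06] |F| 3.13
t 7.42 z 0.0110 [ 0.75 -0.42  3.6 ] |F| 3.70
t 7.58 z 0.0102 [ 1.08 -0.95  3.89] |F| 4.15
t 7.75 z 0.0093 [1.94 0.37 3.85] |F| 4.33
t 7.92 z 0.0085 [1.26 0.43 4.17] |F| 4.37
t 8.08 z 0.0077 [2.62 0.41 4.02] |F| 4.81
t 8.25 z 0.0069 [1.93 0.45 3.79] |F| 4.28
t 8.42 z 0.0061 [1.51 0.07 3.44] |F| 3.75
t 8.58 z 0.0053 [2.17 0.15 3.95] |F| 4.51
t 8.75 z 0.0045 [1.7  0.41 3.08] |F| 3.54
t 8.92 z 0.0036 [1.91 1.74 3.89] |F| 4.67
```

```bash
python3 -m jog '[[0,0,0.04,0],[0,0,0.08,0]]' >/dev/null && python3 n.py 5.7 &&
python3 -m jog '[[0,0,0.04,0],[0,0,0.08,0]]' >/dev/null && python3 n.py 5.7 &&
python3 -m jog '[[0,0,0.04,0],[0,0,0.08,0]]' >/dev/null && python3 n.py 5.7 &&
python3 -m jog '[[0,0,0.04,0],[0,0,0.08,0]]' >/dev/null && python3 n.py 5.7 &&
python3 -m jog '[[0,0,0.04,0],[0,0,0.08,0]]' >/dev/null && python3 n.py 5.7 &&
python3 -m jog '[[0,0,0.04,0],[0,0,0.08,0]]' >/dev/null && python3 n.py 5.7 &&
python3 -m jog '[[0,0,0.04,0],[0,0,0.08,0]]' >/dev/null && python3 n.py 5.7 &&
python3 -m jog '[[0,0,0.04,0],[0,0,0.08,0]]' >/dev/null && python3 n.py 5.7 &&
python3 -m jog '[[0,0,0.04,0],[0,0,0.08,0]]' >/dev/null && python3 n.py 5.7 &&
python3 -m jog '[[0,0,0.04,0],[0,0,0.08,0]]' >/dev/null && python3 n.py 5.7 &&
python3 -m jog '[[0,0,0.04,0],[0,0,0.08,0]]' >/dev/null && python3 n.py 5.7 &&
python3 -m jog '[[0,0,0.04,0],[0,0,0.08,0]]' >/dev/null && python3 n.py 5.7
```

```text
t 9.08 z 0.0028 [1.85 0.35 3.79] |F| 4.24
t 9.25 z 0.0021 [1.85 0.36 6.35] |F| 6.62
```

```bash
python3 -m jog '[[0,0,0,0]]' >/dev/null && python3 n.py 8 && python3 -m jog '[[0,0,0.02,0],[0,0,0.02,0]]' >/dev/null && python3 n.py 8 && python3 -m jog '[[0,0,0.02,0],[0,0,0.02,0]]' >/dev/null && python3 n.py 8 && python3 -m jog '[[0,0,0.02,0],[0,0,0.02,0]]' >/dev/null && python3 n.py 8
```

```text
t 9.33 z 0.0021 [1.66 0.8  5.32] |F| 5.63
t 9.50 z 0.0020 [1.55 1.11 6.65] |F| 6.92
t 9.67 z 0.0020 [ 1.05 -0.11  8.99] |F| 9.05
```

```bash
python3 -m jog '[[0,0,0.02,0],[0,0,0.03,0],[0,0,0.03,0]]' >/dev/null && python3 n.py 15 && python3 -m jog '[[0,0,0,0],[0,0,0,0],[0,0,0,0],[0,0,0,0]]' >/dev/null && python3 n.py 17 && python3 -m jog '[[0,0,0,0],[0,0,0,0],[0,0,0,0],[0,0,0,0],[0,0,0,0]]' >/dev/null && python3 n.py 17
```

```text
t 9.92 z 0.0018 [ 0.81 -0.18 11.11] |F| 11.14
t 10.25 z 0.0018 [-0.48  0.3  10.95] |F| 10.97
t 10.67 z 0.0018 [ 0.27  0.39 11.84] |F| 11.85
```

```bash
python3 -m jog '[[0,0,0.01,0],[0,0,0.01,0],[0,0,0.01,0],[0,0,0.01,0],[0,0,0.01,0],[0,0,0.01,0],[0,0,0.01,0],[0,0,0.01,0],[0,0,0.01,0],[0,0,0.01,0],[0,0,0.01,0],[0,0,0.01,0]]' >/dev/null && python3 n.py 20
python3 -m jog '[[0,0,-0.3,0],[0,0,-1,0],[0,0,-4,0],[0,0,-8,0],[0,0,-12,0],[0,0,-12,0],[0,0,-12,0]]' -1
python3 - <<'E'
from h import *
c=cam('scene'); P=pts(c); q=P.reshape(-1,3); np.savez('/tmp/s2',P=P,I=c['pixels'])
w=cam('wrist'); np.savez('/tmp/w2',P=pts(w),I=w['pixels'])
b=cv2.resize(c['pixels'][180:270,240:340,::-1],None,fx=4,fy=4,interpolation=cv2.INTER_CUBIC)
cv2.imwrite('pics/s4.png',np.hstack([b,cv2.resize(w['pixels'][:,:,::-1],(400,300)).copy()[:0].reshape(0,400,3) if 0 else cv2.copyMakeBorder(cv2.resize(w['pixels'][:,:,::-1],(400,300)),0,60,0,0,cv2.BORDER_CONSTANT)]))
E
```

```text
t 11.67 z 0.0018 [ 0.28 -0.61 12.63] |F| 12.65
t: 12.25
eef_pos: [0.4457, 0.0055, 0.1232]
tool_rot: [0.002, -0.092, 0.996, 0.0]
contact_force: [0.3, -0.3, 0.4]
gripper_width: 0.973
grasp_force: 0.0
```

View pics/s4.png

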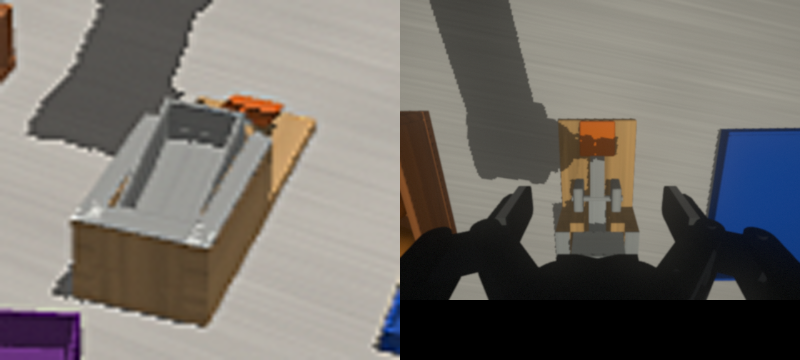

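The scene half shows the pan tipped, its -x end up at (205,115). The wrist half shows the open fingers at (515,200) and (685,205). Next I measure the raised rim and where the real fingertips are.

Run:
```python
from h import *
a=np.radians(10.4); R=np.array([[np.cos(a),-np.sin(a)],[np.sin(a),np.cos(a)]])
for n in ['s2','w2']:
    d=np.load(f'/tmp/{n}.npz'); P,I=d['P'],d['I'].astype(int); u=(P[...,:2]-[.609,.0353])@R*1000; z=P[...,2]*1000
    m=(z>72)&(z<120)&(abs(u[...,1])<34)&(u[...,0]>-80)&(u[...,0]<60)
    print(n,'rim pts',m.sum())
    for lo in range(-75,60,10):
        k=m&(u[...,0]>=lo)&(u[...,0]<lo+10)
        if k.sum()>2: print(lo,k.sum(),'y',np.round(np.percentile(u[k][:,1],[2,98]),1),'z',np.round(np.percentile(z[k],[5,50,95]),1))
    t=(z>70)&(z<200)&(I.max(-1)<120)&(abs(u[...,0]+160)<40)&(abs(u[...,1])<75)
    for s in (-1,1):
        k=t&(u[...,1]*s>20); q=np.c_[u[k],z[k]]; q=q[q[:,2]<np.percentile(q[:,2],1)+4] if len(q) else q
        print('tip',s,len(q),np.round(np.median(q,0),1) if len(q) else '', np.round(q.min(0),1) if len(q) else '',np.round(q.max(0),1) if len(q) else '')
```

```text
s2 rim pts 155
-65 49 y [-27.   23.3] z [73.6 79.5 88.8]
-55 49 y [-28.5  30.8] z [76.6 87.4 92.5]
-45 13 y [-28.1  30.3] z [73.7 82.4 87.5]
-35 11 y [-28.1  30.6] z [72.8 80.  83.7]
-25 13 y [-29.3  31.2] z [72.6 78.9 81.5]
-15 10 y [-30.2  29.7] z [72.9 75.5 78. ]
-5 6 y [-29.9  32. ] z [72.9 75.7 77.9]
5 4 y [-29.3  30.5] z [72.3 72.7 73.1]
tip -1 4 [-166.2  -44.5  158.8] [-180.4  -47.5  156.7] [-157.3  -42.   160.5]
tip 1 5 [-158.2   45.4  160.1] [-171.4   42.5  156.9] [-152.1   47.   162.2]
w2 rim pts 1514
-65 1514 y [-27.1  30. ] z [72.9 81.1 88.8]
tip -1 170 [-169.3  -42.7  160.7] [-178.6  -49.2  156.7] [-156.9  -42.1  162.8]
tip 1 170 [-169.1   42.8  160.9] [-179.1   42.3  157.2] [-156.9   48.9  163. ]
```

```bash
python3 -m jog '[[-4,0.1,0,0],[-8,0.1,0,0],[-12,0.1,0,0],[-12,0.1,0,0],[-12,0.1,2.5,0],[-12,0.1,5,0],[-12,0.1,5,0],[-12,0.1,5,0]]' -1
python3 - <<'E'
from h import *
a=np.radians(10.4); R=np.array([[np.cos(a),-np.sin(a)],[np.sin(a),np.cos(a)]])
for n in ['wrist','scene']:
    c=cam(n); P=pts(c); I=c['pixels'].astype(int); u=(P[...,:2]-[.609,.0353])@R*1000; z=P[...,2]*1000
    t=(z>85)&(z<130)&(abs(u[...,0]+48)<30)&(abs(u[...,1])>38)&(abs(u[...,1])<75)
    for s in (-1,1):
        k=t&(u[...,1]*s>0); q=np.c_[u[k],z[k]]; q=q[q[:,2]<np.percentile(q[:,2],2)+6] if len(q) else q
        print(n,'tip',s,len(q),*( [np.round(x,1) for x in (np.median(q,0),q.min(0),q.max(0))] if len(q) else []))
    m=(z>72)&(z<97)&(abs(u[...,1])<34)&(u[...,0]>-80)&(u[...,0]<-45)
    if m.any(): print('rim',m.sum(),np.round(np.percentile(np.c_[u[m],z[m]],[2,50,98],axis=0),1).tolist())
E
```

```text
t: 13.02
eef_pos: [0.5602, 0.0278, 0.0688]
tool_rot: [-0.003, -0.092, 0.996, -0.0]
contact_force: [-0.1, 0.1, 1.1]
gripper_width: 0.998
grasp_force: 0.0
wrist tip -1 276 [-52.2 -41.5 109.4] [-60.9 -54.5 104. ] [-38.2 -40.9 112. ]
wrist tip 1 266 [-52.4  44.  109.4] [-61.1  43.4 103.9] [-38.5  55.7 112.1]
rim 3292 [[-62.2, -27.8, 72.6], [-58.7, 1.6, 84.4], [-47.0, 30.5, 91.1]]
scene tip -1 13 [-41.3 -43.8 110.3] [-59.6 -55.1 107.8] [-34.2 -40.2 114.3]
scene tip 1 6 [-38.7  48.7 111. ] [-42.4  43.6 105.9] [-35.9  53.7 114.7]
rim 102 [[-59.3, -26.8, 72.5], [-55.3, 0.2, 83.0], [-46.3, 30.2, 91.6]]
```

```bash
python3 -m jog '[[0,0,1,0],[0,0,2,0],[0,0,2.7,0],[0,0,2.7,0],[0,0,2.7,0]]' -1; python3 n.py 5 && python3 -m jog '[[0,0,0,0],[0,0,0,0],[0,0,0,0],[0,0,0,0],[0,0,0,0],[0,0,0,0],[0,0,0,0],[0,0,0,0]]' 1 70; python3 n.py 9
```

```text
t: 13.53
eef_pos: [0.5624, 0.0282, 0.0438]
tool_rot: [-0.001, -0.092, 0.996, -0.0]
contact_force: [-1.1, -0.2, -0.2]
gripper_width: 0.998
grasp_force: 0.0
t 13.53 z 0.0438 [-1.08 -0.19 -0.17] |F| 1.11
t: 14.2
eef_pos: [0.5633, 0.0283, 0.0447]
tool_rot: [0.0, -0.092, 0.996, 0.0]
contact_force: [-0.3, -0.5, 5.3]
gripper_width: 0.681
grasp_force: 78.5
t 14.20 z 0.0447 [-0.33 -0.49  5.34] |F| 5.37
```

```bash
python3 -m jog '[[0,0,-0.3,0],[0,0,-0.6,0],[0,0,-1,0],[0,0,-1.5,0],[0,0,-2,0],[0,0,-2.5,0],[0,0,-3,0],[0,0,-4,0],[0,0,-5,0],[0,0,-6,0],[0,0,-7,0],[0,0,-8,0],[0,0,-9,0],[0,0,-10,0],[0,0,-11,0],[0,0,-12,0],[0,0,-12,0],[0,0,-12,0]]'
python3 - <<'E'
from h import *
c=cam('scene'); cv2.imwrite('pics/lift.png',cv2.resize(c['pixels'][100:280,220:440,::-1],None,fx=3,fy=3,interpolation=cv2.INTER_CUBIC))
E
```

```text
t: 15.7
eef_pos: [0.5633, 0.0283, 0.1649]
tool_rot: [0.001, -0.092, 0.996, 0.0]
contact_force: [-0.1, -1.3, -1.7]
gripper_width: 0.685
grasp_force: 78.1
```

View pics/lift.png

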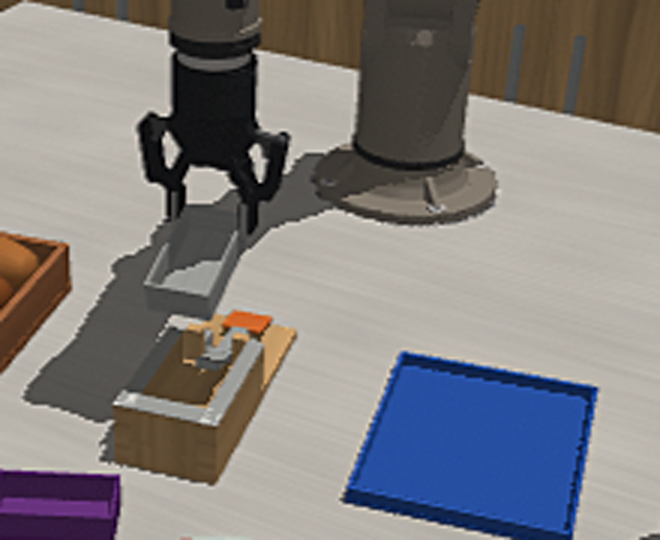

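The picture shows the pan held clear above the station at (195,255), tipped with its far end low. The tray is at (475,440). I'll carry it over the tray.

```bash
python3 -m jog '[[0.3,1,0,0],[0.7,3,0,0],[1.2,5.2,0,0],[1.7,7.6,0,0],[2.3,10,0,0],[2.8,12.4,0,0],[3.3,14.8,0,0],[3.9,17.2,0,0],[4.4,19.6,0,0],[5,22,0,0],[5.5,24.4,0,0],[5.8,25.8,0,0],[6,26.5,0,0],[6,26.5,0,0],[6,26.5,0,0]]'
cat > pan.py <<'E'
from h import *
a=np.radians(11.2); R=np.array([[np.cos(a),-np.sin(a)],[np.sin(a),np.cos(a)]])
for n in ['scene','top']:
    c=cam(n); P=pts(c); I=c['pixels'].astype(int); u=(P[...,:2]-[.5025,.286])@R*1000; z=P[...,2]*1000
    g=(I.max(-1)-I.min(-1)<28)&(I.max(-1)>60)&(z>7)&(z<230)&(abs(u[...,0])<90)&(abs(u[...,1])<60)&(c['depth']>0)
    k,l,s,_=cv2.connectedComponentsWithStats(g.astype(np.uint8)); m=l==1+np.argmax(s[1:,4])
    q=np.c_[u[m],z[m]]; print(n,m.sum(),'pct',np.round(np.percentile(q,[1,99],axis=0),1).tolist())
    for lo in range(-80,80,20):
        w=q[(q[:,0]>=lo)&(q[:,0]<lo+20)]
        if len(w)>3: print('  ',lo,len(w),'y',np.round(np.percentile(w[:,1],[2,98]),1),'z',np.round(np.percentile(w[:,2],[2,50,98]),1))
o=bot.get_obs(); print(o['t'],o['eef_pos'],o['contact_force'],o['gripper_width'],o['grasp_force'])
E
python3 pan.py
```

```text
t: 17.0
eef_pos: [0.4551, 0.2772, 0.1639]
tool_rot: [-0.0, -0.092, 0.996, -0.0]
contact_force: [0.9, 0.2, -1.4]
gripper_width: 0.68
grasp_force: 78.0
scene 915 pct [[-63.8, -33.0, 150.7], [49.1, 33.4, 222.9]]
   -80 76 y [-26.8  22.5] z [178.  185.1 195.7]
   -60 223 y [-28.3  29.5] z [172.6 186.1 213.9]
   -40 153 y [-34.4  34.4] z [166.5 172.5 224.2]
   -20 139 y [-29.4  29. ] z [160.6 166.2 197.6]
   0 81 y [-30.1  28.7] z [158.4 162.7 192.8]
   20 50 y [-31.2  28.7] z [148.1 162.9 187.6]
   40 193 y [-30.6  27.2] z [151.4 168.3 181.5]
top 438 pct [[-15.5, -32.0, 151.2], [47.6, 25.6, 194.7]]
   -20 57 y [-31.7   0.7] z [160.4 167.7 197.2]
   0 124 y [-31.6  19.4] z [157.8 163.  191.9]
   20 167 y [-31.9  25.3] z [150.4 158.  189.6]
   40 90 y [-29.9  25.6] z [161.3 177.3 185.9]
17.1 [0.45582916 0.27619831 0.16406665] [-0.48274056 -0.09039047 -2.87115472] 0.6829790653536775 78.00957977771759
```

```bash
python3 -m jog '[[0,0,1,0],[0,0,2.5,0],[0,0,4,0],[0,0,5.5,0],[0,0,7,0],[0,0,8.5,0],[0,0,10,0],[0,0,11.2,0],[0,0,12.2,0],[0,0,12.8,0],[0,0,13.2,0],[0,0,13.4,0],[0,0,13.4,0],[0,0,13.4,0]]'
python3 n.py 9 && python3 -m jog '[[0,0,0.1,0],[0,0,0.2,0],[0,0,0.3,0],[0,0,0.4,0],[0,0,0.4,0]]' >/dev/null;python3 n.py 1 && python3 -m jog '[[0,0,0.1,0],[0,0,0.2,0],[0,0,0.3,0],[0,0,0.4,0],[0,0,0.4,0]]' >/dev/null; python3 n.py 1 && python3 -m jog '[[0,0,0.1,0],[0,0,0.2,0],[0,0,0.3,0],[0,0,0.3,0]]' >/dev/null; python3 n.py 1 ; python3 pan.py
```

```text
t: 18.27
eef_pos: [0.4557, 0.278, 0.0307]
tool_rot: [0.0, -0.092, 0.996, 0.0]
contact_force: [0.5, -0.3, -2.2]
gripper_width: 0.685
grasp_force: 78.0
t 18.27 z 0.0307 [ 0.45 -0.27 -2.23] |F| 2.29
t 18.68 z 0.0262 [ 1.01  0.26 -2.26] |F| 2.49
t 19.10 z 0.0220 [-0.09  0.71 -2.14] |F| 2.26
t 19.43 z 0.0191 [ 0.44  0.01 -1.24] |F| 1.32
scene 825 pct [[-64.5, -32.4, 9.4], [50.2, 33.5, 80.5]]
   -80 61 y [-25.2  24. ] z [31.5 39.1 52.8]
   -60 196 y [-27.5  27.5] z [26.5 38.4 65.5]
   -40 151 y [-33.4  34.9] z [21.3 28.6 83.9]
   -20 129 y [-28.3  29.3] z [16.3 21.8 53.1]
   0 103 y [-29.3  29.2] z [12.  17.1 46.8]
   20 31 y [-30.8  29. ] z [ 8.  32.1 46.5]
   40 154 y [-29.7  28.2] z [ 8.3 24.5 38.2]
top 340 pct [[-21.9, -31.4, 7.4], [47.8, 26.6, 178.3]]
   -40 4 y [-33.3 -28.4] z [176.5 179.6 196. ]
   -20 45 y [-29.8   0. ] z [15.8 24.4 71.2]
   0 96 y [-30.4  14.6] z [11.5 17.9 49.5]
   20 118 y [-31.2  23.8] z [ 7.3 14.2 44.8]
   40 77 y [-30.2  27.7] z [15.2 32.1 42.4]
19.5333 [0.45531687 0.2777678  0.01922768] [-0.31894612  1.10972442 -1.47228084] 0.6868301801391874 78.00966560840607
```

```bash
python3 -m jog '[[0,0,0.1,0],[0,0,0.2,0],[0,0,0.3,0],[0,0,0.4,0]]' 1 30 >/dev/null;python3 n.py 10 && python3 -m jog '[[0,0,0.1,0],[0,0,0.2,0],[0,0,0.3,0],[0,0,0.4,0]]' >/dev/null; python3 n.py 10 && python3 -m jog '[[0,0,0.1,0],[0,0,0.2,0],[0,0,0.3,0],[0,0,0.4,0]]' >/dev/null; python3 n.py 10 && python3 -m jog '[[0,0,0.1,0],[0,0,0.2,0],[0,0,0.3,0],[0,0,0.4,0]]' >/dev/null; python3 n.py 10;  python3 pan.py
```

```text
t 19.87 z 0.0157 [-8.77 -2.51 13.7 ] |F| 16.46
t 19.87 z 0.0157 [-8.77 -2.51 13.7 ] |F| 16.46
t 19.87 z 0.0157 [-8.77 -2.51 13.7 ] |F| 16.46
t 19.87 z 0.0157 [-8.77 -2.51 13.7 ] |F| 16.46
scene 812 pct [[-64.4, -32.9, 8.3], [49.3, 34.1, 76.4]]
   -80 70 y [-24.7  22.3] z [29.4 35.6 46.6]
   -60 185 y [-27.6  29. ] z [24.9 38.8 61.6]
   -40 161 y [-33.6  34.7] z [18.4 25.2 81. ]
   -20 117 y [-28.7  29.5] z [13.1 19.6 51.1]
   0 89 y [-29.5  29.3] z [11.  15.7 45.8]
   20 22 y [-30.1  29.1] z [ 7.7 37.  42.9]
   40 168 y [-29.8  28.5] z [ 8.  24.1 36.7]
top 326 pct [[-17.7, -30.8, 7.6], [47.6, 25.6, 53.3]]
   -20 46 y [-29.7   0.6] z [13.8 21.3 49.6]
   0 94 y [-30.   14.8] z [ 9.4 17.4 47.8]
   20 109 y [-30.2  22.7] z [ 7.6 12.2 42.1]
   40 74 y [-30.7  26.8] z [10.2 30.5 40.4]
19.9667 [0.45437955 0.27769509 0.01587678] [-8.01800896 -1.98384346 12.37692311] 0.6823211261835492 79.47005689144135
```

```bash
python3 -m jog '[[0,0,0,0],[0,0,0,0]]' 1 20; python3 -m jog '[[0,0,0,0],[0,0,0,0]]' -0.2 20; python3 -m jog '[[0,0,0,0],[0,0,0,0]]' -0.3 20
```

```text
t: 20.13
eef_pos: [0.4544, 0.2777, 0.016]
tool_rot: [-0.001, -0.092, 0.996, -0.0]
contact_force: [-8.0, -2.0, 11.3]
gripper_width: 0.684
grasp_force: 79.5
t: 20.3
eef_pos: [0.4544, 0.2777, 0.016]
tool_rot: [-0.001, -0.092, 0.996, -0.0]
contact_force: [-6.6, -2.8, 10.6]
gripper_width: 0.686
grasp_force: 79.5
t: 20.47
eef_pos: [0.4544, 0.2777, 0.016]
tool_rot: [-0.001, -0.092, 0.996, -0.0]
contact_force: [-6.9, -1.6, 11.3]
gripper_width: 0.683
grasp_force: 79.5
```

```bash
python3 -m jog '[[0,0,0.1,0],[0,0,0.2,0],[0,0,0.3,0]]' >/dev/null;python3 n.py 24 && python3 -m jog '[[0,0,0.1,0],[0,0,0.2,0],[0,0,0.3,0]]' >/dev/null; python3 n.py 24 && python3 -m jog '[[0,0,0.1,0],[0,0,0.2,0],[0,0,0.3,0]]' >/dev/null; python3 n.py 24 && python3 -m jog '[[0,0,0.1,0],[0,0,0.2,0],[0,0,0.3,0]]' >/dev/null; python3 n.py 24;  python3 pan.py
```

```text
t 20.72 z 0.0129 [-9.12 -1.31 10.97] |F| 14.33
t 20.97 z 0.0098 [-6.6  -3.16  9.66] |F| 12.11
t 21.22 z 0.0068 [-7.12 -1.45  9.46] |F| 11.93
t 21.47 z 0.0038 [-7.66 -2.01 11.3 ] |F| 13.80
scene 760 pct [[-62.5, -32.5, 7.9], [52.4, 33.6, 62.6]]
   -80 24 y [-26.2  24.2] z [15.5 25.  43.4]
   -60 222 y [-30.1  26.9] z [14.8 29.2 49.1]
   -40 124 y [-33.9  34.4] z [12.1 16.9 63.5]
   -20 103 y [-28.9  29.9] z [ 9.8 13.7 44.5]
   0 76 y [-29.5  29.6] z [ 8.5 12.8 41.9]
   20 19 y [-30.2  29.7] z [17.4 35.9 39.7]
   40 192 y [-28.8  28.8] z [ 7.3 23.1 37.4]
top 328 pct [[-24.9, -30.7, 7.2], [49.7, 25.7, 161.8]]
   -40 5 y [-32.5 -27.2] z [159.1 165.7 214.3]
   -20 47 y [-29.7   0.2] z [ 9.3 15.2 48.1]
   0 86 y [-30.2  13.5] z [ 8.1 12.7 45.3]
   20 106 y [-30.1  23.6] z [ 7.2 11.3 41.5]
   40 84 y [-30.2  27.1] z [ 7.8 24.7 41.4]
21.5667 [0.45427138 0.27788352 0.0037774 ] [-6.98973931 -2.29320457 11.354217  ] 0.6848599788057983 80.14568746089935
```

```bash
python3 -m jog '[[0,0,0.1,0],[0,0,0.2,0],[0,0,0.3,0]]' >/dev/null;python3 n.py 18 && python3 -m jog '[[0,0,0.1,0],[0,0,0.2,0]]' >/dev/null; python3 n.py 18 && python3 -m jog '[[0,0,0.1,0],[0,0,0.2,0]]' >/dev/null; python3 n.py 17 && python3 -m jog '[[0,0,0.07,0],[0,0,0.14,0]]' >/dev/null; python3 n.py 16 && python3 -m jog '[[0,0,0.05,0],[0,0,0.1,0]]' >/dev/null; python3 n.py 16 && python3 -m jog '[[0,0,0.05,0],[0,0,0.1,0]]' >/dev/null; python3 n.py 16;  python3 pan.py
```

```text
t 21.82 z 0.0008 [-8.14 -2.   11.24] |F| 14.03
t 21.98 z -0.0012 [-5.14 -1.7   8.07] |F| 9.72
t 22.15 z -0.0032 [-6.86 -1.34  9.86] |F| 12.09
t 22.32 z -0.0046 [-6.97 -0.94  9.38] |F| 11.73
t 22.48 z -0.0056 [-5.96 -0.12  7.28] |F| 9.41
t 22.65 z -0.0066 [-7.96 -1.69 10.8 ] |F| 13.52
scene 624 pct [[-60.7, -33.5, 7.1], [54.7, 34.5, 51.9]]
   -80 10 y [-25.8  19.6] z [10.9 22.4 34.1]
   -60 200 y [-27.7  27.9] z [ 7.5 20.5 37.5]
   -40 76 y [-34.4  35.4] z [ 7.3 17.3 57.3]
   -20 79 y [-28.4  30. ] z [ 7.1  8.7 38.7]
   0 38 y [-29.5  29.9] z [ 7.2 10.1 37.6]
   20 16 y [-29.4  29.9] z [10.6 34.5 37.7]
   40 205 y [-29.   29.1] z [ 7.9 23.2 37.1]
top 288 pct [[-23.9, -30.4, 7.0], [50.9, 26.5, 170.3]]
   -40 6 y [-32. -26.] z [ 46.3 170.7 211.9]
   -20 37 y [-29.7  -1.8] z [ 7.5 10.7 37.5]
   0 77 y [-30.   12.7] z [ 7.5 10.4 40.6]
   20 84 y [-30.   22.3] z [ 7.  11.  40.9]
   40 84 y [-29.7  27.4] z [ 7.1 17.6 41.9]
22.75 [ 0.45462324  0.27822805 -0.00657875] [-5.01446594 -1.38077652  8.15364055] 0.6838997343230618 80.22691637277603
```

```bash
python3 -m jog '[[0,0,0.04,0],[0,0,0.08,0]]' >/dev/null; python3 n.py 15 && python3 -m jog '[[0,0,0.04,0],[0,0,0.08,0]]' >/dev/null; python3 n.py 15 && python3 -m jog '[[0,0,0.04,0],[0,0,0.08,0]]' >/dev/null; python3 n.py 15; python3 -m jog '[[0,0,0,0],[0,0,0,0],[0,0,0,0],[0,0,0,0],[0,0,0,0],[0,0,0,0]]' -1; python3 pan.py
```

```text
t 22.92 z -0.0074 [-5.2  -1.96 15.84] |F| 16.78
t 22.92 z -0.0074 [-5.2  -1.96 15.84] |F| 16.78
t 22.92 z -0.0074 [-5.2  -1.96 15.84] |F| 16.78
t: 23.42
eef_pos: [0.4555, 0.2777, -0.008]
tool_rot: [0.0, -0.092, 0.996, -0.0]
contact_force: [-0.2, -0.2, -0.3]
gripper_width: 0.999
grasp_force: 0.0
scene 524 pct [[-59.4, -29.5, 7.1], [55.9, 30.1, 37.8]]
   -60 183 y [-26.9  29.8] z [ 7.3 22.2 36.1]
   -40 40 y [-28.1  30.2] z [ 7.   8.8 36.7]
   -20 38 y [-29.4  30.1] z [ 7.3  9.9 36.7]
   0 40 y [-29.6  29.9] z [ 7.1 10.4 37.6]
   20 15 y [-29.3  29.8] z [10.6 32.7 37.7]
   40 205 y [-28.8  28.8] z [ 7.5 22.7 37.1]
top 271 pct [[-23.6, -30.4, 7.1], [50.8, 26.0, 172.0]]
   -40 7 y [-32.1 -26. ] z [ 48.8 156.8 218.1]
   -20 33 y [-29.7  -4.2] z [  7.3  11.8 104.5]
   0 70 y [-29.9  11.7] z [ 7.4 10.9 37.7]
   20 80 y [-30.2  20.9] z [ 7.2 10.7 42.4]
   40 81 y [-29.6  26.9] z [ 7.4 18.5 40.7]
23.5167 [ 0.45540936  0.27777164 -0.00793731] [-0.40084844 -0.62123808  1.27296733] 0.99951459246005 0.0
```

Force jumped as the pan came flat, and it is now released with its rim at 36–38 mm at both ends. I'll retreat upwards and check.

```bash
python3 -m jog '[[0,0,-0.5,0],[0,0,-1.5,0],[0,0,-3,0],[0,0,-6,0],[0,0,-9,0],[0,0,-12,0],[0,0,-15,0],[0,0,-15,0],[0,0,-15,0],[0,0,-15,0]]'; python3 pan.py
python3 - <<'E'
from h import *
c=cam('scene'); save(c,'fin.png')
E
```

```text
t: 24.35
eef_pos: [0.455, 0.2776, 0.1423]
tool_rot: [0.0, -0.092, 0.996, 0.0]
contact_force: [0.0, -0.3, 0.6]
gripper_width: 0.998
grasp_force: 0.0
scene 557 pct [[-59.1, -29.3, 7.1], [55.3, 30.1, 37.8]]
   -60 191 y [-26.8  29.5] z [ 7.3 20.8 36.7]
   -40 50 y [-28.1  30.1] z [ 7.2  8.6 36.7]
   -20 56 y [-29.   29.9] z [ 7.1  8.8 35.8]
   0 35 y [-29.4  30. ] z [ 7.3 10.9 37.6]
   20 15 y [-29.8  29.8] z [16.7 34.1 36.6]
   40 208 y [-28.4  29.1] z [ 7.9 22.9 37.3]
top 338 pct [[-7.7, -30.3, 7.1], [50.5, 29.5, 42.2]]
   -20 27 y [-30.   14.9] z [ 7.2 10.  39.2]
   0 102 y [-29.9  27.5] z [ 7.4 11.2 40.7]
   20 121 y [-30.2  29. ] z [ 7.2 10.9 41.3]
   40 88 y [-29.8  28.6] z [ 7.6 22.8 39.9]
24.45 [0.45451677 0.27719169 0.14113324] [-0.52564559 -1.08138361 -1.07149246] 0.9989500308795516 0.0
```

View pics/fin.png

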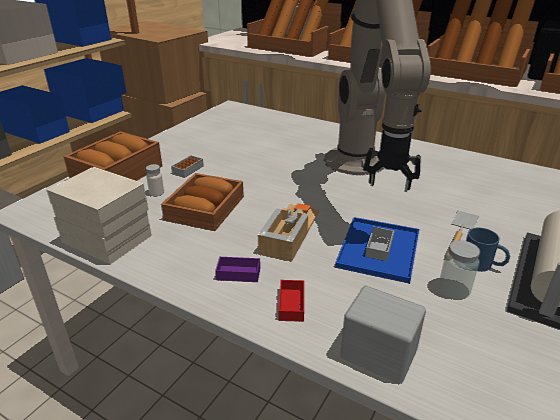

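The pan lies flat in the middle of the blue tray at (379,242). The gripper is clear above it at (395,170), and the other things look unmoved.

```bash
python3 -c "
from station import bot
print(bot.hand_in())"
```

```text
the job is handed in; nothing more can be done
None
```

The paddle was held on its stop at about 11 to 13 N for well over a second, the pan was lifted out and set flat and released in the middle of the blue tray, and the job was handed in at about 24.5 s; the hand-in returned no verdict.

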